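# Stack the green polishing wheels in their storage tube

## Task

Put both green polishing wheels into the grey storage tube, one after the other through its open top, so that they lie flat in one column. Leave the orange wheel where it is.

Things in the scene. Friction and masses are not known exactly. Their poses are not given: they have to be found in the camera images.
- green_1_center (a point): First green rubber polishing wheel: a flat ring 50 mm across and 16 mm thick with a 18 mm hole, lying flat on the bench, about 50 g; the point is its centre, half-way up (8 mm above the bench); z is the ring's axis.
- green_2_center (a point): Second green rubber polishing wheel: a flat ring 50 mm across and 16 mm thick with a 18 mm hole, lying flat on the bench, about 50 g; the point is its centre, half-way up (8 mm above the bench); z is the ring's axis.
- orange_center (a point): The orange wheel, to be left alone: the same kind of rubber polishing wheel: a flat ring 50 mm across and 16 mm thick with a 18 mm hole, lying flat on the bench, about 50 g; the point is its centre, half-way up (8 mm above the bench); z is the ring's axis.
- tube_mouth (a point): Short grey plastic storage tube, upright, fixed on the bench on a black foot 96 mm across; the point is the centre of its open mouth, level with the rim, 48 mm above the bench; z is up. Bore 72 mm wide (80 mm at the flared lip, 88 mm outside), inner floor 42 mm below the rim: two wheels fit flat, one on the other. A wheel released level just above the rim, within 8 mm of the axis, drops in flat.
Not all that is in view belongs to the job. Leave any white look-alike of the part that bears green_1_center alone. Leave any yellow look-alike of the part that bears green_2_center alone.

How it is judged:
At the end, for the whole second after the job is handed in: Both green wheels lie in the bore of the tube, centres within 14 mm of its axis and at least 12 mm below the rim, flat within 10 degrees and at rest; the orange wheel is within 30 mm of where it began (horizontal distance between each of green_1_center, green_2_center and tube_mouth below 0.014 m and z of each of green_1_center, green_2_center in the frame of tube_mouth below -0.012 m and angle between the z axis of each of green_1_center, green_2_center and the z axis of tube_mouth, either way round below 0.175 rad and linear speed of each of green_1, green_2 below 0.02 m/s and distance of orange_center from where it was at the start of the episode below 0.03 m); the robot touches nothing.
It fails at once if the orange wheel was moved by more than 30 mm (distance of orange_center from where it was at the start of the episode above 0.03 m).
It also fails if it takes over 48 s, if anything falls off the work surface, if the arm or the gripper's body presses on something with over 40 N, if the wrist force passes 120 N, or if a joint passes its speed limit or range.

## Robot

A 6-joint arm with a two-finger parallel gripper is mounted at the origin on a cart in front of the work surface, level with it; the furniture and walls round the work are solid. World frame = base frame: x ahead of the robot, y to its left, z up, the work surface at z = 0. Lengths are in m, angles in rad, forces in N, time in s.
With the tool pointing down it reaches from about 0.3 to 0.875 m from the base axis. Payload 6.4 kg.
Tool frame: the origin (TCP) lies where the fingers leave the gripper's body, on its centre line; the fingertips stand 73 mm ahead of it and the grasp point (between the pads) lies 54 mm ahead of it; z points along the fingers, y is the line along which they close (so a half turn about z gives the same grasp; the last joint's range is limited). The gripper opens to 85 mm and grips with 20 to 120 N. Pads are 22 mm wide; open, the fingers measure 114 mm over their backs; the gripper's body (76 mm by 85 mm) begins 54 mm behind the grasp point. The pads swing forward as they close: fully open they stand 13 mm farther back than shut.
Start: joints at [-1.476, 0.181, 1.607, -0, 1.354, -0.206], TCP at [0.17, -0.549, 0.304] pointing down, gripper open.
Joint ranges: [-2.99, 2.99], [-0.89, 2.07], [0.3, 2.58], [-1.14, 4.28], [0, 2.63], [-3.12, 3.12]. Speed limits (rad/s): [2.57, 2.57, 3.01, 3.14, 3.14, 3.14].

## Interface

Orientations are given as a unit quaternion [w, x, y, z].
In Python, from bench import ctrl gives the robot as it stands.
- The arm moves only by the tool carry_out, never from a script. Its argument "steps" is one flat list of numbers, 7 for each row, row after row: the shift along the tool's x, y, z in m, then the turn, a rotation vector about the tool's x, y, z in rad, then the opening, from 0 (shut) to 1 (fully open). In form: [dx, dy, dz, wx, wy, wz, claw, dx, dy, dz, wx, wy, wz, claw, ...]. A call has 1 to 20 rows; each row is the pose to reach, as a shift and turn from the pose commanded when the call began, along the tool's axes at that moment; what a row does not reach only later rows make up. A row lasts 1/10 s, in which the tool goes at most 50 mm and 8.59 degrees, less where a joint would pass 70% of its speed; a pose out of reach is approached as far as the arm can. A call with a gripper value outside its range is refused whole. The fingers move at their own pace and stop on an object; the grip force is fixed at half the most. Time passes only in rows, so rows that repeat a pose let the fingers close. It gives the time, the measured TCP pose, the force, the opening and the grip force at its end, in the units of the state.
- ctrl.get_obs(): the state, without advancing time (a new reading comes with each control period).
- ctrl.camera(name): name is "side" or "top"; returns the picture (400x640x3 uint8, red, green, blue); there is no depth.
- ctrl.camera_params(name): a dict with "vertical_fov" (degrees; the focal length in pixels is half the picture's height over the tangent of half this angle, whatever the lens; pixels are square), "cx", "cy" (the principal point, pixels), "k1" (the pictures are not rectified: a ray, as slopes to the right and down, at radius r is drawn at 1 + k1 r^2 times it, then the intrinsics apply), "cam_to_world" (4x4, takes a point from camera to world coordinates). Camera axes: x right, y down, z forward; pixel columns grow to the right and rows downward; lengths in m; the calibration is good to about 2 mm. A picture is of the moment at which its call begins. camera_params takes no time and is no camera call.
- ctrl.hand_in(): hands the job in; it is judged then, once.
The state is a dict: "time_s": time; "q": joint angles; "dq": joint speeds; "joint_efforts": joint torques, N m; "eef_pos": TCP position; "eef_rot": TCP orientation; "wrist_force": force on the tool from outside, world axes, zero at the start; "torque": the same for the moment, N m; "opening": opening from 0.0 (shut) to 1.0 (fully open); "grasp_force": force on a finger pad.
Only numpy, scipy, OpenCV 4.12 (cv2) and the standard library are available. Lean on these libraries where they do the work, as an engineer would, in place of code of your own. Each camera call takes 0.05 s, during which the arm holds its last target. There are 200 camera calls.

## Working session

There is one attempt and no reset: what is moved stays moved. The work goes in short steps, Python scripts to look and compute and a tool call to move; the robot and the scene stay as the last step left them, time stands still between calls to the robot, and variables do not carry over. Pictures are saved under pics/ and viewed, at most 10 in all, crops included, and the job is handed in when it is done.

Besides the shell and the picture viewer there is one more tool, called after "Request:" as name(argument=value, ...), one argument or row to a line, values as JSON. carry_out: Moves the arm, as the interface text tells. Its arguments: {"type":"object","properties":{"steps":{"type":"array"}},"required":["steps"]}

```bash
mkdir -p pics
python3 - <<'E'
from bench import ctrl
import cv2
for n in("top","side"):
    im=ctrl.camera(n); cv2.imwrite(f"pics/{n}0.png",im[:,:,::-1]); p=ctrl.camera_params(n); print(n,p)
o=ctrl.get_obs(); print(o)
E
```

```text
top {'vertical_fov': 47.72021908177197, 'cx': 323.0879968616562, 'cy': 202.33826868581932, 'k1': -0.13105842595214093, 'cam_to_world': array([[-0.00277628, -0.99592363,  0.09015776,  0.37862528],
       [-0.99998624,  0.00236371, -0.00468256,  0.0621555 ],
       [ 0.00445036, -0.09016952, -0.99591649,  1.07192292],
       [ 0.        ,  0.        ,  0.        ,  1.        ]])}
side {'vertical_fov': 56.97721413839541, 'cx': 318.91366073371535, 'cy': 198.55231967063642, 'k1': 0.029173089679735042, 'cam_to_world': array([[-0.96305467, -0.1288319 ,  0.23649109,  0.27581434],
       [-0.26930018,  0.46644816, -0.84255773,  0.78266215],
       [-0.00176252, -0.87511625, -0.48390953,  0.47623431],
       [ 0.        ,  0.        ,  0.        ,  1.        ]])}
{'time_s': 0.1, 'q': array([-1.47629963e+00,  1.81461743e-01,  1.60791310e+00, -6.82136535e-06,
        1.35385128e+00, -2.06305196e-01]), 'dq': array([-8.25537061e-04, -8.71237554e-05, -5.05052585e-03, -1.28494661e-03,
       -3.02319730e-04,  3.25004817e-04]), 'joint_efforts': array([ 2.30580645e-04, -4.45877588e+01, -3.52237844e+01, -3.18665607e-04,
        4.15748247e-03,  2.39872600e-05]), 'eef_pos': array([ 0.17033839, -0.54877274,  0.30307453]), 'eef_rot': array([-8.15646345e-04,  9.88710642e-01,  1.49835244e-01,  4.23103138e-05]), 'wrist_force': array([-0.97154543, -0.01358119,  0.649788  ]), 'torque': array([ 0.01660236, -0.05052903, -0.01694853]), 'grasp_force': 0.0, 'opening': 0.9997842925510082}
```

View pics/top0.png

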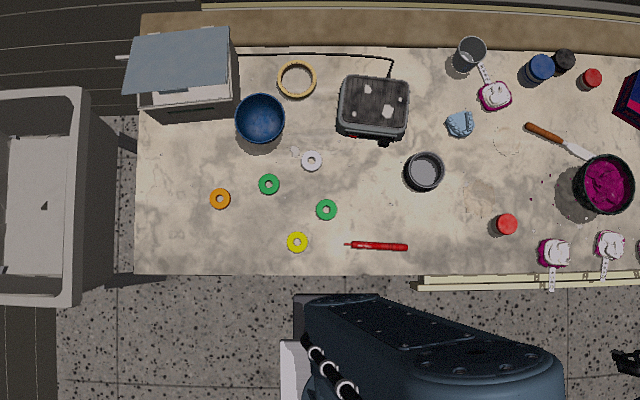

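View pics/side0.png

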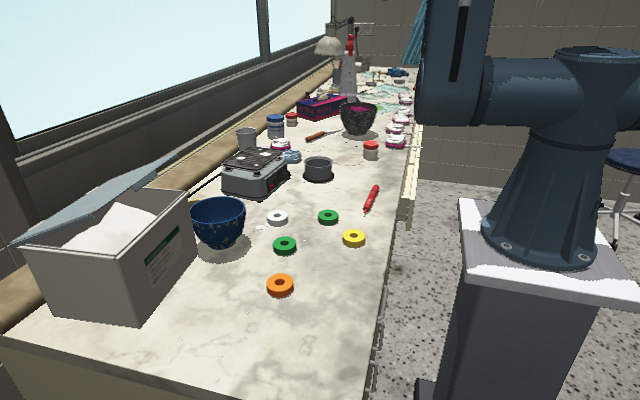

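The top view shows the green wheels at (268,184) and (326,209), orange at (220,198), white at (311,160), yellow at (297,242) and the tube at (424,172). In the side view the greens are at (285,245) and (328,216), and the tube rim at (318,162).

```bash
cat > h.py <<'E'
import numpy as np,cv2
from bench import ctrl
def cam(n):
    p=ctrl.camera_params(n); f=200/np.tan(np.radians(p["vertical_fov"])/2)
    K=np.array([[f,0,p["cx"]],[0,f,p["cy"]],[0,0,1.]]); return K,np.array([p["k1"],0,0,0.]),p["cam_to_world"]
def ray(n,uv):
    K,d,T=cam(n); u=cv2.undistortPoints(np.array(uv,float).reshape(-1,1,2),K,d)[:,0]
    return T[:3,3],np.c_[u,np.ones(len(u))]@T[:3,:3].T
def plane(n,uv,z):
    o,r=ray(n,uv); return o+r*((z-o[2])/r[:,2])[:,None]
def blobs(im,lo,hi,amin=60):
    m=cv2.inRange(cv2.cvtColor(im,cv2.COLOR_RGB2HSV),lo,hi)
    cs,_=cv2.findContours(m,cv2.RETR_EXTERNAL,cv2.CHAIN_APPROX_NONE)
    return [c[:,0].astype(float) for c in cs if cv2.contourArea(c)>amin]
GREEN=((55,120,60),(85,255,255)); ORANGE=((10,170,120),(19,255,255)); YEL=((22,130,120),(32,255,255))
def circ(P):
    (x,y),r=cv2.minEnclosingCircle(P[:,:2].astype(np.float32)); e=cv2.fitEllipse(P[:,:2].astype(np.float32)*1000)
    return np.round([x,y,2*r],4),np.round(e[0],1),np.round(e[1],1)
E
python3 - <<'E'
from h import *
for n in("top","side"):
    im=cv2.imread(f"pics/{n}0.png")[:,:,::-1].copy()
    for nm,c in(("g",GREEN),("o",ORANGE),("y",YEL)):
        for b in blobs(im,*c):
            if n=="side" and b[:,1].mean()<190: continue
            print(n,nm,b.mean(0).round(1),*circ(plane(n,b,.012)))
    g=im.max(2); x0,y0,x1,y1=(395,140,455,205) if n=="top" else (295,145,342,192)
    cv2.imwrite(f"pics/{n}t.png",cv2.resize(im[y0:y1,x0:x1,::-1],None,fx=8,fy=8,interpolation=0))
a=cv2.imread("pics/topt.png");b=cv2.imread("pics/sidet.png")
h=max(a.shape[0],b.shape[0]);f=lambda q:cv2.copyMakeBorder(q,0,h-q.shape[0],0,0,0)
cv2.imwrite("pics/tubes.png",cv2.resize(np.hstack([f(a),f(b)]),None,fx=.9,fy=.9,interpolation=0))
E
```

```text
top g [325.8 209.2] [0.4584 0.0508 0.0487] [458.4  50.7] [46.4 46.9]
top g [268.3 183.7] [0.5189 0.1868 0.049 ] [519.2 186.5] [46.5 46.7]
top o [219.1 198.4] [0.4852 0.303  0.0491] [485.3 304.5] [42.6 48.8]
top y [296.8 241.8] [0.3821 0.1191 0.0491] [382.2 119. ] [46.8 47.3]
side g [283.9 244.6] [0.5198 0.1892 0.0613] [520.  187.6] [45.2 58.8]
side g [327.8 214.8] [0.4601 0.0462 0.0485] [460.6  45.7] [43.7 46. ]
side o [279.3 282.7] [0.4871 0.3013 0.0499] [486.9 301.1] [47.3 47.5]
side y [353.5 235.6] [0.384  0.1156 0.0519] [384.  115.8] [46.6 49.7]
```

View pics/tubes.png

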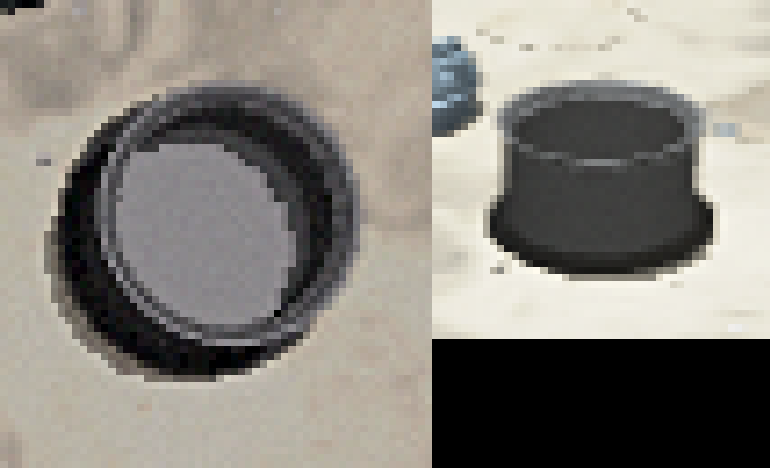

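Run:
```python
from h import *
# edge points on rim: L,R,T,B in zoomed crop coords -> image
def px(pts,off,x0,y0): return np.array([((a-off)/7.2+x0-.5,b/7.2+y0-.5) for a,b in pts])
t=px([(101,214),(358,214),(229,83),(229,345)],0,395,140)
s=px([(498,121),(706,121),(602,80),(602,163)],432,295,145)
sf=px([(490,218),(714,218)],432,295,145)
for n,p in(("top",t),("side",s)):
    for z in (.048,):
        P=plane(n,p,z);print(n,P.round(4)[:, :2].tolist(),"ctr",plane(n,[p.mean(0)],z).round(4), np.linalg.norm(P[0]-P[1]),np.linalg.norm(P[2]-P[3]))
P=plane("side",sf,.004);print("foot",P.mean(0).round(4),np.linalg.norm(P[0]-P[1]))
def tri(a,b):
    o1,d1=ray("top",[a]);o2,d2=ray("side",[b]);d1=d1[0];d2=d2[0]
    k=np.linalg.lstsq(np.c_[d1,-d2],o2-o1,rcond=None)[0];p=o1+k[0]*d1;q=o2+k[1]*d2
    return ((p+q)/2).round(4),np.linalg.norm(p-q).round(4)
print(tri(t.mean(0),s.mean(0)))
# foot/outer silhouette in top: dark
im=cv2.imread("pics/top0.png")[:,:,::-1]
```

```text
top [[0.5474, -0.1397], [0.5477, -0.2234], [0.5903, -0.1825], [0.5052, -0.1801]] ctr [[ 0.5475 -0.1813  0.048 ]] 0.08371013078219822 0.08510886116091543
side [[0.5892, -0.1688], [0.5074, -0.1913], [0.5601, -0.2222], [0.5369, -0.1398]] ctr [[ 0.5482 -0.1798  0.048 ]] 0.08485272779185239 0.08559692176070498
foot [ 0.5486 -0.1807  0.004 ] 0.09324770719707816
(array([ 0.5481, -0.1814,  0.0473]), np.float64(0.001))
```

```bash
cat >> h.py <<'E'
def shift(target,start=None):
    o=ctrl.get_obs(); w,x,y,z=o["eef_rot"]
    from scipy.spatial.transform import Rotation as R
    M=R.from_quat([x,y,z,w]).as_matrix(); return (M.T@(np.array(target)-(o["eef_pos"] if start is None else start))).round(4)
E
python3 - <<'E'
from h import *
s=[.17,-.549,.304]
for t in([.45,-.25,.28],[.459,.0487,.16],[.459,.0487,.11]): print(shift(t,s))
E
```

```text
[ 0.356  -0.2026  0.0244]
[ 0.4531 -0.485   0.1449]
[ 0.4531 -0.4849  0.1949]
```

Request:
carry_out(
  steps=[0.18,-0.1,0.012,0,0,0,1,0.18,-0.1,0.012,0,0,0,1,0.18,-0.1,0.012,0,0,0,1,0.18,-0.1,0.012,0,0,0,1,0.18,-0.1,0.012,0,0,0,1,0.356,-0.203,0.024,0,0,0,1,0.356,-0.203,0.024,0,0,0,1,0.356,-0.203,0.024,0,0,0,1,0.356,-0.203,0.024,0,0,0,1,0.356,-0.203,0.024,0,0,0,1,0.453,-0.485,0.145,0,0,0,1,0.453,-0.485,0.145,0,0,0,1,0.453,-0.485,0.145,0,0,0,1,0.453,-0.485,0.145,0,0,0,1,0.453,-0.485,0.145,0,0,0,1,0.453,-0.485,0.145,0,0,0,1,0.453,-0.485,0.145,0,0,0,1,0.453,-0.485,0.145,0,0,0,1,0.453,-0.485,0.145,0,0,0,1,0.453,-0.485,0.145,0,0,0,1],
)

```text
time_s: 2.1
eef_pos: [0.46, 0.0467, 0.1595]
eef_rot: [0.0, 0.989, 0.149, 0.001]
wrist_force: [-0.2, -0.3, -0.8]
opening: 0.999
grasp_force: 0.0
```

Run:
```python
from h import *
im=ctrl.camera("side");cv2.imwrite("pics/s1.png",cv2.resize(im[100:300,200:440,::-1],None,fx=3,fy=3))
o=ctrl.get_obs();print(o["time_s"],o["eef_pos"],o["eef_rot"],shift([.459,.0487,.074]))
```

```text
2.15 [0.46006066 0.0466676  0.15957054] [3.82138365e-04 9.88853833e-01 1.48887711e-01 6.32310475e-04] [-0.0005 -0.0023  0.0856]
```

View pics/s1.png

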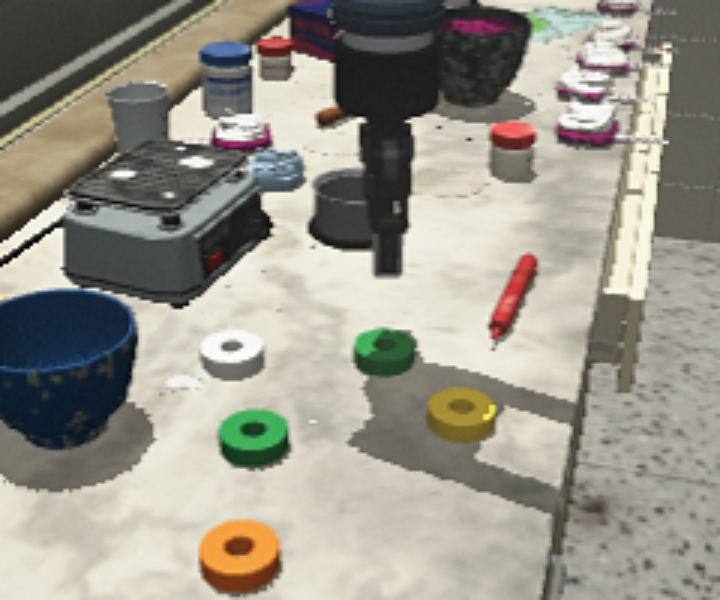

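The gripper, at crop (388,270), is centred over the nearer green wheel at crop (385,352), and nothing stands in the way of the fingers. Next I descend and close.

Request:
carry_out(
  steps=[0,-0.002,0.03,0,0,0,1,0,-0.002,0.05,0,0,0,1,0,-0.002,0.065,0,0,0,1,0,-0.002,0.075,0,0,0,1,0,-0.002,0.082,0,0,0,1,0,-0.002,0.084,0,0,0,1,0,-0.002,0.084,0,0,0,1,0,-0.002,0.084,0,0,0,0.4,0,-0.002,0.084,0,0,0,0.4,0,-0.002,0.084,0,0,0,0.4,0,-0.002,0.084,0,0,0,0.4,0,-0.002,0.084,0,0,0,0.4,0,-0.002,0.084,0,0,0,0.4,0,-0.002,0.084,0,0,0,0.4],
)

```text
time_s: 3.55
eef_pos: [0.4592, 0.0502, 0.0761]
eef_rot: [0.0, 0.989, 0.15, 0.0]
wrist_force: [-3.5, 0.4, 10.3]
opening: 0.558
grasp_force: 59.7
```

Run:
```python
from h import *
for t in([.459,.0487,.20],[.548,-.1805,.20],[.548,-.1805,.128]):print(shift(t))
```

```text
[-0.0006  0.0014 -0.1239]
[ 0.0164  0.2467 -0.1237]
[ 0.0163  0.2467 -0.0517]
```

Request:
carry_out(
  steps=[0,0,-0.02,0,0,0,0.4,0,0,-0.05,0,0,0,0.4,0,0,-0.085,0,0,0,0.4,0,0,-0.11,0,0,0,0.4,0,0,-0.124,0,0,0,0.4,0.001,0.02,-0.124,0,0,0,0.4,0.003,0.05,-0.124,0,0,0,0.4,0.006,0.085,-0.124,0,0,0,0.4,0.008,0.12,-0.124,0,0,0,0.4,0.01,0.155,-0.124,0,0,0,0.4,0.013,0.19,-0.124,0,0,0,0.4,0.015,0.22,-0.124,0,0,0,0.4,0.016,0.24,-0.124,0,0,0,0.4,0.016,0.247,-0.124,0,0,0,0.4,0.016,0.247,-0.124,0,0,0,0.4,0.016,0.247,-0.124,0,0,0,0.4,0.016,0.247,-0.124,0,0,0,0.4],
)

```text
time_s: 5.25
eef_pos: [0.5469, -0.1798, 0.1988]
eef_rot: [-0.0, 0.989, 0.15, -0.0]
wrist_force: [0.4, 0.3, -0.5]
opening: 0.556
grasp_force: 62.0
```

Run:
```python
from h import *
im=ctrl.camera("side");cv2.imwrite("pics/s2.png",cv2.resize(im[50:250,200:440,::-1],None,fx=3,fy=3))
o=ctrl.get_obs();print(o["time_s"],o["eef_pos"],o["opening"],o["grasp_force"],shift([.548,-.1805,.128]))
for b in blobs(im,*GREEN,20): print(b.mean(0), plane("side",[b.mean(0)],o["eef_pos"][2]-.068))
```

```text
5.3 [ 0.54694107 -0.17982168  0.19887784] 0.5583900921285737 61.97050038725138 [0.0008 0.001  0.0709]
[283.98387097 245.27419355] [[0.45666981 0.34242962 0.13087784]]
```

View pics/s2.png

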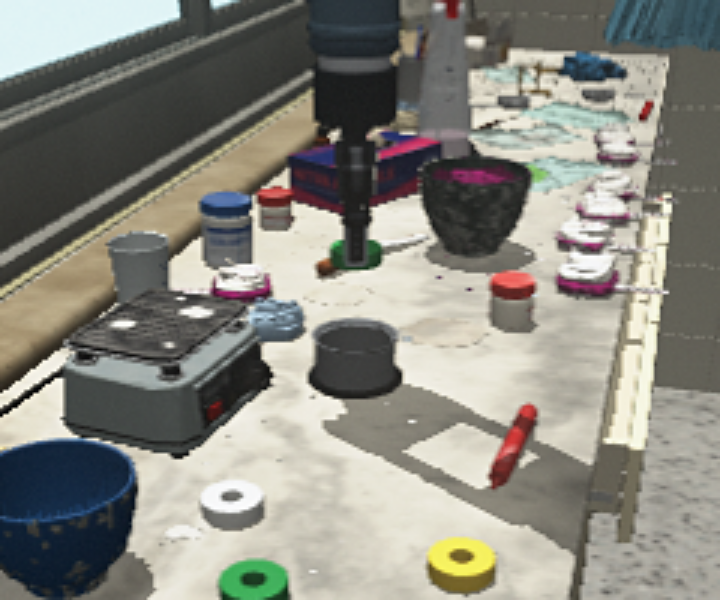

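The wheel is held level at crop (356,253), straight above the tube mouth at (356,335). Next I lower, release and rise.

Request:
carry_out(
  steps=[0.001,0.001,0.02,0,0,0,0.4,0.001,0.001,0.04,0,0,0,0.4,0.001,0.001,0.058,0,0,0,0.4,0.001,0.001,0.068,0,0,0,0.4,0.001,0.001,0.07,0,0,0,0.4,0.001,0.001,0.07,0,0,0,0.4,0.001,0.001,0.07,0,0,0,0.4,0.001,0.001,0.07,0,0,0,1,0.001,0.001,0.07,0,0,0,1,0.001,0.001,0.07,0,0,0,1,0.001,0.001,0.07,0,0,0,1,0.001,0.001,0.07,0,0,0,1,0.001,0.001,0.03,0,0,0,1,0.001,0.001,0,0,0,0,1,0.001,-0.04,0,0,0,0,1,0.001,-0.08,0,0,0,0,1,0,-0.12,0,0,0,0,1,0,-0.16,0,0,0,0,1,0,-0.16,0,0,0,0,1,0,-0.16,0,0,0,0,1],
)

```text
time_s: 7.3
eef_pos: [0.4998, -0.0276, 0.1991]
eef_rot: [0.0, 0.989, 0.151, 0.0]
wrist_force: [0.5, -1.5, -0.2]
opening: 1.003
grasp_force: 0.0
```

Run:
```python
from h import *
im=ctrl.camera("top");cv2.imwrite("pics/t3.png",cv2.resize(im[120:260,190:460,::-1],None,fx=2.9,fy=2.9))
o=ctrl.get_obs();print(o["time_s"],o["eef_pos"],o["opening"])
for b in blobs(im,*GREEN,30): print(b.mean(0), *circ(plane("top",b,.012)))
for t in([.5193,.187,.16],[.5193,.187,.076]):print(shift(t))
```

```text
7.35 [ 0.50021255 -0.02840862  0.19922025] 1.0021635973788674
[268.33333333 183.71929825] [0.519  0.1866 0.0488] [519.3 186.5] [46.2 46.8]
[ 0.0822 -0.2001  0.0391]
[ 0.0821 -0.2001  0.1231]
```

View pics/t3.png

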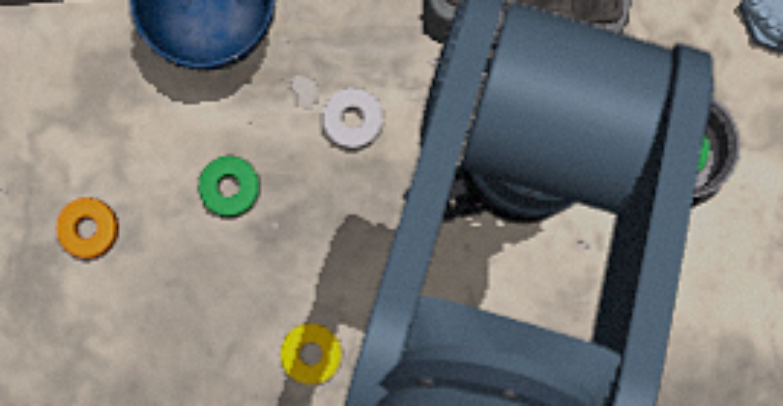

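A green edge shows inside the tube at crop (703,150), mostly hidden by the arm. The second green wheel at (229,186) hasn't moved. I'll go above it, which also clears the view of the tube.

Request:
carry_out(
  steps=[0.016,-0.04,0,0,0,0,1,0.032,-0.08,0,0,0,0,1,0.05,-0.12,0.01,0,0,0,1,0.066,-0.16,0.02,0,0,0,1,0.076,-0.185,0.03,0,0,0,1,0.082,-0.2,0.039,0,0,0,1,0.082,-0.2,0.039,0,0,0,1,0.082,-0.2,0.039,0,0,0,1,0.082,-0.2,0.039,0,0,0,1],
)

```text
time_s: 8.25
eef_pos: [0.5195, 0.1857, 0.1602]
eef_rot: [0.0, 0.989, 0.149, 0.0]
wrist_force: [-0.5, 0.1, -0.6]
opening: 1.002
grasp_force: 0.0
```

Run:
```python
from h import *
im=ctrl.camera("top");cv2.imwrite("pics/t4.png",cv2.resize(im[120:260,190:460,::-1],None,fx=2.9,fy=2.9))
o=ctrl.get_obs();print(o["time_s"],o["eef_pos"],o["opening"])
for b in blobs(im,*GREEN,30): print(b.mean(0), *circ(plane("top",b,.020)))
print(shift([.5193,.187,.076]))
```

```text
8.3 [0.51949128 0.18575464 0.16036627] 1.002609901545607
[423.78947368 170.70175439] [ 0.5487 -0.1819  0.0493] [ 548.8 -182. ] [46.6 47.4]
[ 0.0001 -0.0013  0.0844]
```

View pics/t4.png

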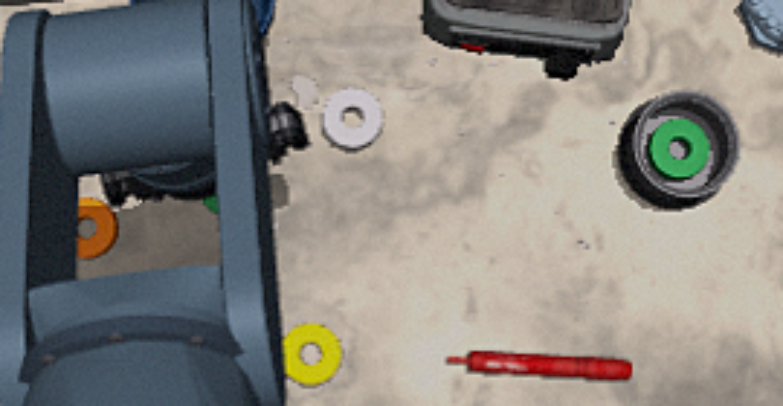

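The first wheel lies flat in the tube, within about 1.5 mm of the axis (crop (680,150)). Now I grasp the second.

Request:
carry_out(
  steps=[0,-0.001,0.03,0,0,0,1,0,-0.001,0.05,0,0,0,1,0,-0.001,0.065,0,0,0,1,0,-0.001,0.075,0,0,0,1,0,-0.001,0.082,0,0,0,1,0,-0.001,0.084,0,0,0,1,0,-0.001,0.084,0,0,0,1,0,-0.001,0.084,0,0,0,0.4,0,-0.001,0.084,0,0,0,0.4,0,-0.001,0.084,0,0,0,0.4,0,-0.001,0.084,0,0,0,0.4,0,-0.001,0.084,0,0,0,0.4,0,-0.001,0.084,0,0,0,0.4,0,-0.001,0.084,0,0,0,0.4],
)

```text
time_s: 9.7
eef_pos: [0.5191, 0.1882, 0.0773]
eef_rot: [0.0, 0.989, 0.15, 0.001]
wrist_force: [-3.0, -1.1, 9.2]
opening: 0.555
grasp_force: 60.1
```

Run:
```python
from h import *
for t in([.548,-.1805,.20],[.548,-.1805,.128]):print(shift(t))
```

```text
[-0.0816  0.3607 -0.1227]
[-0.0817  0.3607 -0.0507]
```

Request:
carry_out(
  steps=[0,0,-0.02,0,0,0,0.4,0,0,-0.05,0,0,0,0.4,0,0,-0.085,0,0,0,0.4,0,0,-0.11,0,0,0,0.4,0,0,-0.123,0,0,0,0.4,-0.005,0.02,-0.123,0,0,0,0.4,-0.012,0.055,-0.123,0,0,0,0.4,-0.021,0.095,-0.123,0,0,0,0.4,-0.031,0.135,-0.123,0,0,0,0.4,-0.04,0.175,-0.123,0,0,0,0.4,-0.049,0.215,-0.123,0,0,0,0.4,-0.058,0.255,-0.123,0,0,0,0.4,-0.067,0.295,-0.123,0,0,0,0.4,-0.074,0.33,-0.123,0,0,0,0.4,-0.08,0.352,-0.123,0,0,0,0.4,-0.082,0.361,-0.123,0,0,0,0.4,-0.082,0.361,-0.123,0,0,0,0.4,-0.082,0.361,-0.123,0,0,0,0.4,-0.082,0.361,-0.123,0,0,0,0.4],
)

```text
time_s: 11.6
eef_pos: [0.5471, -0.1795, 0.1986]
eef_rot: [-0.0, 0.989, 0.151, -0.0]
wrist_force: [0.0, -0.3, -1.1]
opening: 0.554
grasp_force: 61.9
```

Run:
```python
from h import *
im=ctrl.camera("side");cv2.imwrite("pics/s5.png",cv2.resize(im[80:200,240:400,::-1],None,fx=4,fy=4))
o=ctrl.get_obs();print(o["time_s"],o["opening"],shift([.548,-.1805,.128]))
```

```text
11.65 0.5482842818512801 [0.0005 0.0012 0.0707]
```

View pics/s5.png

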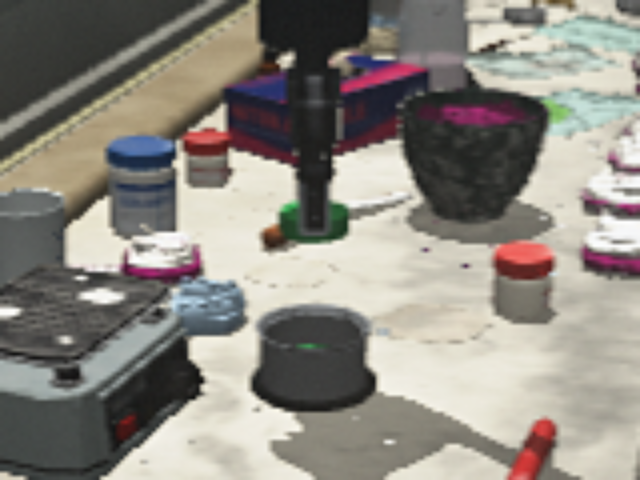

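The second wheel is held level at crop (314,221), above the tube mouth at (314,328). Releasing as before.

Request:
carry_out(
  steps=[0.001,0.001,0.02,0,0,0,0.4,0.001,0.001,0.04,0,0,0,0.4,0.001,0.001,0.058,0,0,0,0.4,0.001,0.001,0.068,0,0,0,0.4,0.001,0.001,0.07,0,0,0,0.4,0.001,0.001,0.07,0,0,0,0.4,0.001,0.001,0.07,0,0,0,0.4,0.001,0.001,0.07,0,0,0,1,0.001,0.001,0.07,0,0,0,1,0.001,0.001,0.07,0,0,0,1,0.001,0.001,0.07,0,0,0,1,0.001,0.001,0.07,0,0,0,1,0.001,0.001,0.03,0,0,0,1,0.001,0.001,0,0,0,0,1,0,-0.04,0,0,0,0,1,0,-0.08,0,0,0,0,1,0,-0.12,0,0,0,0,1,0,-0.16,0,0,0,0,1,0,-0.2,0,0,0,0,1,0,-0.24,0,0,0,0,1],
)

```text
time_s: 13.65
eef_pos: [0.4754, 0.0496, 0.1991]
eef_rot: [0.0, 0.989, 0.15, 0.0]
wrist_force: [1.0, 0.0, 0.1]
opening: 1.001
grasp_force: 0.0
```

Request:
carry_out(
  steps=[0,-0.03,0,0,0,0,1,0,-0.06,0,0,0,0,1,0,-0.06,0,0,0,0,1,0,-0.06,0,0,0,0,1,0,-0.06,0,0,0,0,1],
)

```text
time_s: 14.15
eef_pos: [0.4588, 0.1049, 0.199]
eef_rot: [0.0, 0.989, 0.15, 0.0]
wrist_force: [-0.7, -0.4, -0.2]
opening: 0.997
grasp_force: 0.0
```

Run:
```python
from h import *
im=ctrl.camera("top");s=ctrl.camera("side")
a=cv2.resize(im[130:210,190:460,::-1],None,fx=2.9,fy=2.9);b=cv2.resize(s[130:200,270:370,::-1],None,fx=4,fy=4)
b=cv2.copyMakeBorder(b,0,0,0,a.shape[1]-b.shape[1],0);cv2.imwrite("pics/f6.png",np.vstack([a,b]))
o=ctrl.get_obs();print(o["time_s"],o["eef_pos"])
for b in blobs(im,*GREEN,30): print("g",*circ(plane("top",b,.036)))
for b in blobs(s,*ORANGE): print("o",b.mean(0))
```

```text
14.25 [0.45876542 0.10461257 0.19893744]
g [ 0.5485 -0.1813  0.0536] [ 548.2 -183. ] [46.5 48.6]
o [279.3015873 282.6984127]
```

View pics/f6.png

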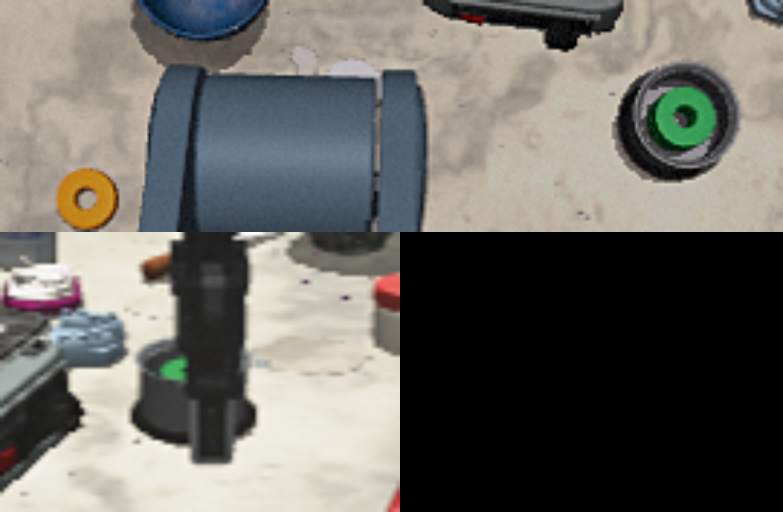

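The top view shows both green wheels stacked flat and centred in the tube, about 2.5 mm off its axis at most. The orange wheel hasn't moved, and the arm is clear.

```bash
python3 -c "
from bench import ctrl
print(ctrl.hand_in())"
```

```text
the job is handed in; nothing more can be done
None
```

I put both green wheels flat in one column in the storage tube, left the orange wheel where it was, and handed the job in at about 14 s; the hand-in call returned no verdict.

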